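# Pin the sample carousel and hold the orange can at the front

## Robot

A 6-joint arm with a two-finger parallel gripper is mounted at the origin on the work surface. World frame = base frame: x ahead of the robot, y to its left, z up, the work surface at z = 0. Lengths are in m, angles in rad, forces in N, time in s.
With the tool pointing down it reaches from about 0.275 to 0.85 m from the base axis. Payload 5.2 kg.
Tool frame: the origin (TCP) lies between the finger pads; the fingertips stand 8 mm ahead of it and the grasp point (between the pads) lies 11 mm behind it; z points along the fingers, y is the direction in which the jaws open and shut (so a half turn about z gives the same grasp; the last joint's range is limited). The gripper opens to 85 mm and grips with 20 to 120 N. Pads are 22 mm wide; open, the fingers measure 114 mm over their backs; the gripper's body (76 mm by 85 mm) begins 54 mm behind the grasp point. The pads swing forward as they close: fully open they stand 13 mm farther back than shut.
Start: joints at [-1.353, 0.259, 1.535, -0, 1.348, -0.203], TCP at [0.225, -0.502, 0.239] pointing down, gripper open.
Joint ranges: [-3.14, 3.14], [-0.91, 2.08], [0.19, 2.58], [-1.22, 4.36], [0.22, 2.71], [-3.12, 3.12]. Speed limits (rad/s): [2.57, 2.57, 3.14, 3.14, 3.14, 3.14].

## Interface

Orientations are given as a unit quaternion [w, x, y, z].
In Python, from cell import r gives the robot as it stands. The module is installed in compiled form; this text tells all that it offers. Calls block until the motion is done:
- r.move_to(position, orientation): joint-space move of the TCP to a pose.
- r.line_to(position, ori=None, max_speed=0.15, f_stop=None): straight line of the TCP; ori=None keeps the orientation; max_speed is the mean speed in m/s. With f_stop (N) it stops when the force on the tool has changed by that much, and returns True; else False.
- r.goto_joints(angles): joint-space move.
- r.move_gripper(opening, effort=None): finger opening in m; effort is the grip in N (None keeps the last); returns when the fingers have stopped.
- r.pause(seconds).
- r.ik(position, orientation): joint angles nearest the present ones, or None.
- r.observe(): the state.
- r.grab_frame(name): name is "scene" or "side" or "wrist"; returns (picture, depth): 400x640x3 uint8, blue, green, red; 400x640 float32, m along the optical axis (not along the pixel's ray), 0 where there is no reading.
- r.camera_info(name): a dict with "K" (3x3 intrinsics, pixels), "rvec" (rotation vector, rad) and "tvec" (3), from world to camera coordinates, as OpenCV has them. Camera axes: x right, y down, z forward; pixel columns grow to the right and rows downward; lengths in m; the calibration is good to about 2 mm. The wrist camera is an equidistant fisheye: a pixel r from the principal point sees the ray r / f radians off the axis. A picture is of the moment at which its call begins: read the wrist's pose just before it. camera_info takes no time and is no camera call; for the wrist camera it gives the pose at the moment of the call.
A pose or a line that the arm cannot do raises r.PlanningError and nothing moves.
- r.job_done(): hands the job in, once; it reports no verdict.
The state is a dict: "time_s": time; "q": joint angles; "joint_velocities": joint speeds; "joint_torque": joint torques, N m; "position": TCP position; "ee_rot": TCP orientation; "ft_force": force on the tool from outside, world axes, zero at the start; "moment": the same for the moment, N m; "gripper_width": finger opening in m.
Only numpy, scipy, OpenCV 4.12 (cv2) and the standard library are available. Lean on these libraries where they do the work, as an engineer would, in place of code of your own. Each camera call takes 0.05 s, during which the arm holds its last target.

## Task

The can rack on the studio desk's spring-return carousel has lost its retaining pin: take the red-handled pin out of its grey block and drop it fully home, through both the yellow ear of the rack and the metal ear of the turntable below it, before turning anything. Then use the pin's handle to turn the carousel until the orange can stands at the front, in line with the red arrow on the desk, and finish while still gripping the pin and holding the carousel still there, because it springs back when let go. Keep the gripper off the cans, leave them all standing in their places, and do not disturb the mug, the clock or the tape.

Things in the scene. Friction and masses are not known exactly. Their poses are not given: they have to be found in the camera images.
- pin: retaining pin, upright in its block at first: steel shaft 10 mm diameter, 40 mm long, last 5 mm tapered to 6 mm; then a collar 24 mm diameter, 4 mm thick; then a round red handle 18 mm diameter, 96 mm long; 140 mm over all, 0.06 to 0.13 kg. Origin at the foot's end, z along the pin to the handle. Fully home, its collar rests on the yellow ear and its top is 158 mm above the desk
- pin_collar (a point): underside of the pin's collar, on its axis, 40 mm above the foot; it lies on pin_hole when the pin is fully home
- pin_block: grey parking block fixed to the desk, 60 x 60 x 46 mm, with an upright 14 mm hole in the middle of its top, in which the pin's shaft stands (collar on the block's top); origin at the centre of its underside
- turntable (a joint): turn of the carousel, rad, positive counter-clockwise seen from above, 0 at the start; free from -2.9 to 2.9. A weak spring (0.05 N m per rad, slight friction 0.012 N m and damping 0.06 N m s) turns it back towards 0 when let go
- axis (a point): point on the carousel's upright turning axis at the height of the rack's top, 58 mm above the desk; turns with the rack. The white rack has six places 60 degrees apart, 90 mm from the axis: five round ones, each with a can held in by three 8 mm studs, and the yellow ear in the sixth
- carousel: the carousel's fixed black foot, 136 mm in diameter, 18 mm high; origin at the centre of its underside, under the turning axis. Above it the metal turntable (24 to 32 mm above the desk) and, fixed on that, the white rack (top at 58 mm). Nothing on it but the pin stands higher than 119 mm above the desk
- pin_hole (a point): mouth of the hole in the yellow ear (40 x 40 mm), on the ear's top, 90 mm from the axis, 58 mm above the desk; turns with the rack. The upright hole, 13 mm in diameter, goes through the yellow ear (50 to 58 mm above the desk) and straight on through the turntable's metal ear (24 to 32 mm); x points from the hole to the axis
- front (a point): the front place: 90 mm from the axis in the direction of the red arrow, 58 mm above the desk; fixed, does not turn with the rack. The arrow is a flat plate 4 mm thick on the desk that comes out from under the carousel, its head (52 mm wide) ending 180 mm from the axis
- can_orange: the marked can: orange band and orange lid, sample can, 66 mm diameter, 60 mm tall, about 0.22 kg, standing loose on one of the rack's round places; origin at the centre of its underside, z up
- can_blue: blue-banded, bare steel lid, sample can, 66 mm diameter, 60 mm tall, about 0.22 kg, standing loose on one of the rack's round places; origin at the centre of its underside, z up
- can_plain: white-banded, bare steel lid, sample can, 66 mm diameter, 60 mm tall, about 0.22 kg, standing loose on one of the rack's round places; origin at the centre of its underside, z up
- can_green: green-banded, bare steel lid, sample can, 66 mm diameter, 60 mm tall, about 0.22 kg, standing loose on one of the rack's round places; origin at the centre of its underside, z up
- can_black: black-banded, bare steel lid, sample can, 66 mm diameter, 60 mm tall, about 0.22 kg, standing loose on one of the rack's round places; origin at the centre of its underside, z up
- mug: dark steel mug, 76 mm diameter, 110 mm tall, loose, to the left of the carousel; origin at the centre of its underside
- desk_clock: black digital desk clock, 30 x 130 x 75 mm, loose, behind the carousel; origin at the centre of its underside
- tape: blue ring of tape, 90 mm diameter, 24 mm tall, loose, back right; origin at the centre of its underside
There are look-alikes about, which are no part of the job. Leave any turquoise look-alike of the can_green alone. What is shaped like the pin but turquoise is not meant.

How it is judged:
On the way, in this order (a step that is already met when the one before it is completed fails the run):
1. the pin is fully home through both ears, the carousel not yet turned (distance between pin_collar and pin_hole below 0.006 m and horizontal distance between pin and pin_hole below 0.008 m and value of joint turntable between -0.3 and 0.3 rad), for 0.2 s.
2. the carousel is turned, with the pin in, and the orange can is at the front (horizontal distance between can_orange and front below 0.018 m and (value of joint turntable above 0.4 rad or value of joint turntable below -0.4 rad) and distance between pin_collar and pin_hole below 0.006 m and horizontal distance between pin and pin_hole below 0.008 m), for 0.2 s.
At the end, for the whole second after the job is handed in: Pin home (collar within 6 mm of the hole's mouth, foot within 8 mm of its axis), orange can within 18 mm of the front place, carousel turned over 0.4 rad and still (under 0.08 rad/s), fingers gripping the pin with over 1 N, all five cans upright in their places (8 mm, 0.15 rad) (all of step 2 and velocity of joint turntable between -0.08 and 0.08 rad/s and contact force between the fingers and pin above 1 N and angle between each of can_orange, can_blue, can_plain, can_green, can_black's own z axis and vertical below 0.15 rad and z of can_orange in the frame of axis between -0.006 and 0.008 m and horizontal distance between can_orange and axis between 0.082 and 0.098 m and z of can_blue in the frame of axis between -0.006 and 0.008 m and horizontal distance between can_blue and axis between 0.082 and 0.098 m and z of can_plain in the frame of axis between -0.006 and 0.008 m and horizontal distance between can_plain and axis between 0.082 and 0.098 m and z of can_green in the frame of axis between -0.006 and 0.008 m and horizontal distance between can_green and axis between 0.082 and 0.098 m and z of can_black in the frame of axis between -0.006 and 0.008 m and horizontal distance between can_black and axis between 0.082 and 0.098 m); the arm keeps its last pose, push and grip.
It fails at once if the robot touches a can with more than 1.5 N (contact force between any of the fingers, the arm and can_orange above 1.5 N or contact force between any of the fingers, the arm and can_blue above 1.5 N or contact force between any of the fingers, the arm and can_plain above 1.5 N or contact force between any of the fingers, the arm and can_green above 1.5 N or contact force between any of the fingers, the arm and can_black above 1.5 N).
It fails at once if the mug, the clock or the tape is moved by more than 20 mm (distance of any of mug, desk_clock, tape from where it was at the start of the episode above 0.02 m).
It also fails if it takes over 54 s, if anything falls off the work surface, if the arm or the gripper's body presses on something with over 40 N, if the wrist force passes 120 N, or if a joint passes its speed limit or range.

## Working session

There is one attempt and no reset: what is moved stays moved. The work goes in short steps, each a Python script; the robot and the scene stay as the last script left them, time stands still between calls to the robot, and variables do not carry over. Pictures are saved under pics/ and viewed, and the job is handed in when it is done.

```bash
mkdir -p pics; ls
python3 - <<'E'
from cell import r
import cv2
o=r.observe(); print(o)
for n in ("scene","side","wrist"):
    i=r.camera_info(n); print(n,i)
    p,d=r.grab_frame(n); cv2.imwrite(f"pics/{n}0.png",p)
    import numpy as np; np.save(f"pics/{n}0.npy",d)
E
```

```text
pics
{'time_s': 0.0, 'q': array([-1.35282206e+00,  2.59357406e-01,  1.53611705e+00,  1.75636317e-05,
        1.34803292e+00, -2.02772085e-01]), 'joint_velocities': array([-5.09576556e-05, -6.75953261e-04, -9.24653071e-04,  3.38042218e-04,
        5.61349920e-04, -1.14134083e-03]), 'joint_torque': array([-1.14892668e-03, -4.46037412e+01, -2.90576881e+01, -4.56963680e-04,
        1.17433240e-02,  5.92459355e-05]), 'position': array([ 0.22456498, -0.50147581,  0.23845332]), 'ee_rot': array([-9.57399737e-04,  9.77953013e-01,  2.08822864e-01,  1.28578464e-06]), 'ft_force': array([-0.5640455 ,  0.90450361,  0.13473531]), 'moment': array([-0.0034331 , -0.00558737,  0.00114882]), 'gripper_width': 0.08550056174514102}
scene {'K': array([[510.68540536,   0.        , 324.87160669],
       [  0.        , 510.68540536, 209.21256568],
       [  0.        ,   0.        ,   1.        ]]), 'rvec': array([ 1.26917787,  2.07887792, -1.04305742]), 'tvec': array([ 0.22184451, -0.26347708,  1.71804104])}
side {'K': array([[387.93105992,   0.        , 320.20689979],
       [  0.        , 387.93105992, 197.49073355],
       [  0.        ,   0.        ,   1.        ]]), 'rvec': array([ 0.63248672, -2.70324399,  1.09829535]), 'tvec': array([0.51847857, 0.20806987, 0.81478651])}
wrist {'K': array([[309.70691629,   0.        , 321.20398312],
       [  0.        , 309.70691629, 194.50448562],
       [  0.        ,   0.        ,   1.        ]]), 'rvec': array([-2.42280313,  1.56916847,  0.23398533]), 'tvec': array([-0.54915197, -0.03766381,  0.38028178])}
```

View pics/scene0.png

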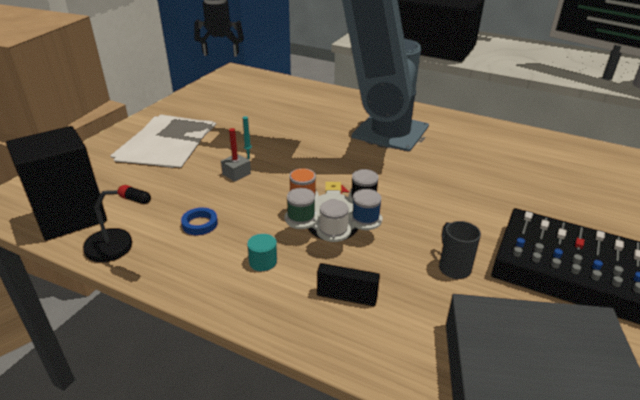

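View pics/side0.png

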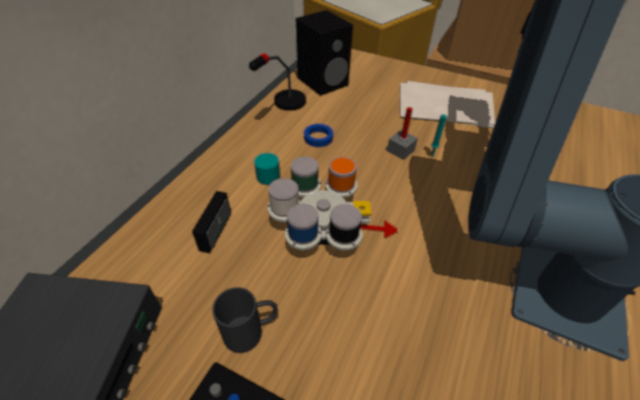

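View pics/wrist0.png

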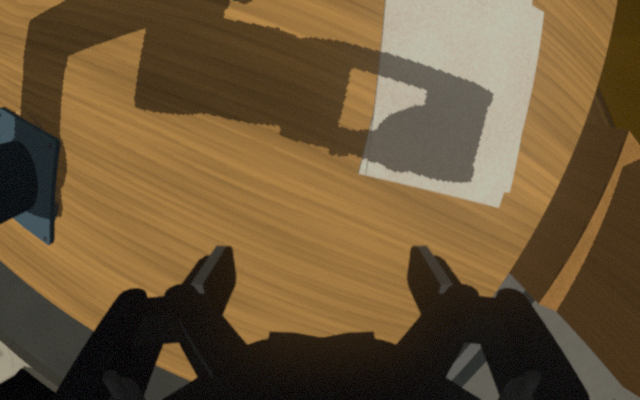

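The scene view shows the red pin at (234,142) in the grey block (237,168), with the turquoise look-alike at (246,135). The carousel centre is near (333,210) and its yellow ear at (333,187), between the orange and black cans. The side view shows the arrow running from (362,228) to (398,230). Next I get rough positions from colour masks.

```bash
cat > h.py <<'E'
import numpy as np, cv2
from cell import r
def pose(i):
    R=cv2.Rodrigues(i['rvec'])[0]; return R,i['tvec'],-R.T@i['tvec']
def ray(i,uv,fish=False):
    K=i['K']; x=(uv[0]-K[0,2])/K[0,0]; y=(uv[1]-K[1,2])/K[1,1]
    if fish:
        t=np.hypot(x,y); s=np.sin(t)/t if t>1e-9 else 1; d=np.array([x*s,y*s,np.cos(t)])
    else: d=np.array([x,y,1.])
    R,t,c=pose(i); return c,R.T@d
def onz(i,uv,z,fish=False):
    c,d=ray(i,uv,fish); return c+d*(z-c[2])/d[2]
def proj(i,P,fish=False):
    R,t,c=pose(i); p=R@np.asarray(P)+t; K=i['K']
    if fish:
        th=np.arctan2(np.hypot(p[0],p[1]),p[2]); a=np.arctan2(p[1],p[0]); x,y=th*np.cos(a),th*np.sin(a)
    else: x,y=p[0]/p[2],p[1]/p[2]
    return np.array([K[0,0]*x+K[0,2],K[1,1]*y+K[1,2]])
def inter(rays):
    A=np.zeros((3,3));b=np.zeros(3)
    for c,d in rays:
        d=d/np.linalg.norm(d);M=np.eye(3)-np.outer(d,d);A+=M;b+=M@c
    return np.linalg.solve(A,b)
def blobs(img,lo,hi,amin=8):
    hsv=cv2.cvtColor(img,cv2.COLOR_BGR2HSV); m=cv2.inRange(hsv,np.array(lo),np.array(hi))
    n,l,s,c=cv2.connectedComponentsWithStats(m)
    return m,[(s[k],c[k],l==k) for k in range(1,n) if s[k,4]>=amin]
def down(yaw):
    # tool z down, tool y axis at yaw from world +y... R=Rz(yaw)*Rx(pi)
    return np.array([0,np.cos(yaw/2),np.sin(yaw/2),0.])
E
python3 - <<'E'
from h import *
for n in("scene","side"):
    p=cv2.imread(f"pics/{n}0.png"); i=r.camera_info(n)
    for nm,lo,hi in(("red",(0,150,70),(4,255,255)),("red2",(174,150,70),(180,255,255)),("orange",(5,180,150),(14,255,255)),("yellow",(22,170,120),(32,255,255)),("turq",(80,120,60),(95,255,255)),("green",(60,40,30),(80,255,120)),("tape",(105,150,80),(120,255,255))):
        m,b=blobs(p,lo,hi)
        for s,c,_ in b: print(n,nm,s,c.round(1),onz(i,c,0.058).round(3), onz(i,c,0.118).round(3))
    print(pose(i)[2])
E
```

```text
scene red [229 129   8  31 134] [233.  142.4] [ 0.402 -0.353  0.058] [ 0.49  -0.285  0.118]
scene red [117 185  13  13  78] [122.4 189.9] [ 0.743 -0.455  0.058] [ 0.803 -0.379  0.118]
scene red [342 186   6   6  21] [343.7 189.3] [0.473 0.044 0.058] [0.555 0.079 0.118]
scene red [576 237   9  11  67] [579.4 242.1] [0.415 0.611 0.058] [0.502 0.6   0.118]
scene turq [244 117   7  41 136] [246.4 135.9] [ 0.349 -0.341  0.058] [ 0.441 -0.274  0.118]
scene turq [248 235  28  36 869] [261.9 251.8] [ 0.781 -0.011  0.058] [0.838 0.029 0.118]
scene green [578   4  62  15 213] [608.6  11.3] [-1.762  0.578  0.058] [-1.499  0.571  0.118]
scene green [596  28  44  12 154] [617.7  33.6] [-1.351  0.636  0.058] [-1.121  0.623  0.118]
scene green [288 203  26  19 355] [300.8 212.5] [ 0.614 -0.006  0.058] [0.684 0.034 0.118]
scene tape [182 208  35  22 315] [198.5 218.8] [ 0.75  -0.208  0.058] [ 0.809 -0.152  0.118]
scene tape [517 238   8   6  34] [520.6 240.2] [0.472 0.489 0.058] [0.554 0.489 0.118]
scene tape [555 249   8   6  36] [558.3 251.1] [0.472 0.571 0.058] [0.554 0.564 0.118]
scene tape [594
[... 869 characters left out ...]
[ 0.736 -0.009  0.058] [0.696 0.046 0.118]
side green [431 149   4   7   9] [432.4 152.1] [ 0.37  -0.266  0.058] [ 0.363 -0.187  0.118]
side green [278 159   1   9   9] [278. 163.] [ 0.719 -0.038  0.058] [0.68  0.02  0.118]
side green [293 174  24  16 252] [305.6 181.9] [ 0.622 -0.008  0.058] [0.592 0.048 0.118]
side green [215 216  12  23  46] [220.2 227. ] [0.724 0.206 0.058] [0.685 0.242 0.118]
side green [135 311  11  21  97] [139.7 320.6] [0.722 0.451 0.058] [0.683 0.465 0.118]
side tape [305 125  27  18 199] [318.1 133.2] [ 0.683 -0.201  0.058] [ 0.647 -0.128  0.118]
side tape [229 394  10   6  49] [233.7 396.9] [0.495 0.482 0.058] [0.477 0.494 0.118]
[0.29253783 0.60644445 0.72293631]
```

Run:
```python
import cv2
p=cv2.imread("pics/scene0.png")[100:260,200:400]; cv2.imwrite("pics/sc_z.png",cv2.resize(p,None,fx=4,fy=3.7,interpolation=2)[:600])
p=cv2.imread("pics/side0.png")[90:260,250:450]; cv2.imwrite("pics/sd_z.png",cv2.resize(p,None,fx=3.5,fy=3.5,interpolation=2))
```

```text
(no output)
```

View pics/sc_z.png

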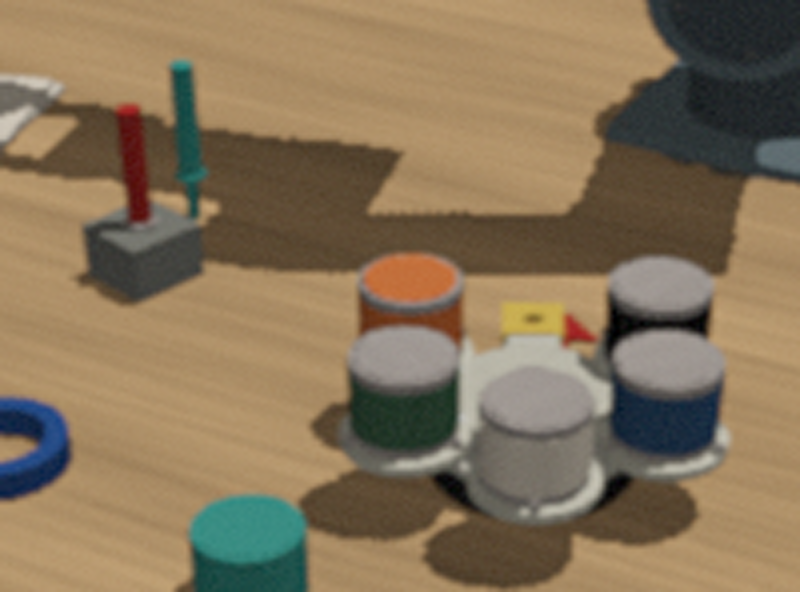

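View pics/sd_z.png

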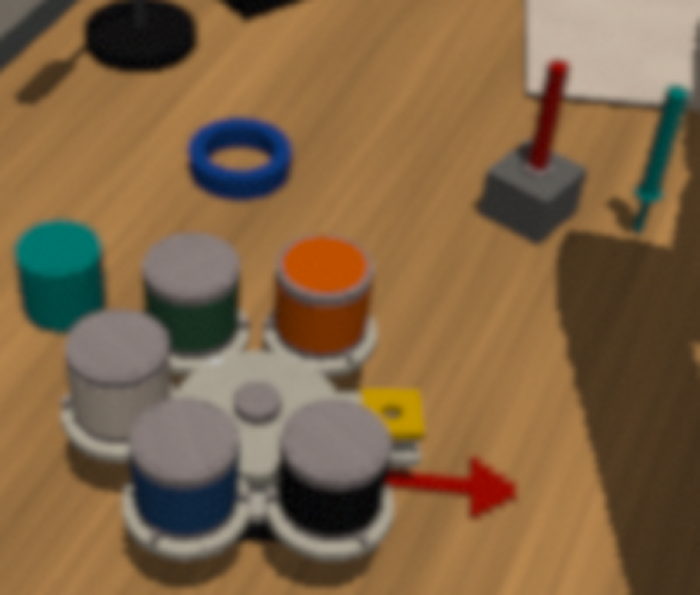

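Run:
```python
from h import *
S=r.camera_info("scene");D=r.camera_info("side");W=r.camera_info("wrist")
print("pin",onz(S,(233,142.4+0.5),.098),onz(D,(406.3,122.1),.098), inter([ray(S,(233,142.4)),ray(D,(406.3,122.1))]))
print("pintop",onz(S,(232.3,129.3),.146),onz(D,(409.3,109.2),.146))
print("hole",onz(S,(333.25,186),.058),onz(D,(361.7,207.4),.058))
print("hub",onz(D,(250+257/3.5,90+400/3.5),.06))
print("arrow tip",onz(D,(250+517/3.5,90+492/3.5),.004))
print("orange top",onz(S,(200+411/4,100+282/3.7),.118),onz(D,(250+323/3.5,90+270/3.5),.118))
print("turq pin foot",onz(S,(200+193/4,100+215/3.7),.0),onz(D,(250+640/3.5,90+228/3.5),.0))
for nm,a,b in (("black",(660,288),(335,443)),("blue",(667,365),(184,443)),("plain",(537,402),(118,348)),("green",(404,360),(191,270))):
  print(nm,onz(S,(200+a[0]/4,100+a[1]/3.7),.118),onz(D,(250+b[0]/3.5,90+b[1]/3.5),.118))
o=r.observe();q=o['ee_rot'];R=cv2.Rodrigues(W['rvec'])[0];c=pose(W)[2];print(c,o['position'],R)
```

```text
pin [ 0.4627487  -0.30580903  0.098     ] [ 0.46382253 -0.30974226  0.098     ] [ 0.46313907 -0.30555319  0.10030586]
pintop [ 0.47052587 -0.29744946  0.146     ] [ 0.46121778 -0.30020831  0.146     ]
hole [0.47203313 0.01282886 0.058     ] [0.46547542 0.00970311 0.058     ]
hub [0.54871136 0.04265965 0.06      ]
arrow tip [ 0.37450725 -0.00750798  0.004     ]
orange top [ 0.55034912 -0.03454615  0.118     ] [ 0.53845337 -0.03557213  0.118     ]
turq pin foot [ 0.37657831 -0.32064295  0.        ] [ 0.37176256 -0.32892523  0.        ]
black [0.48445573 0.1043284  0.118     ] [0.46993168 0.10257028 0.118     ]
blue [0.56521936 0.14319016 0.118     ] [0.54977491 0.14276662 0.118     ]
plain [0.63624102 0.09362438 0.118     ] [0.62412992 0.09105047 0.118     ]
green [0.63220406 0.00569079 0.118     ] [0.61740892 0.00453689 0.118     ]
[ 0.29232554 -0.47142292  0.37420615] [ 0.2245923  -0.50159837  0.23862047] [[ 0.40877999 -0.91263217 -0.00120201]
 [-0.8733647  -0.39157308  0.28966294]
 [-0.26482639 -0.11735862 -0.95712796]]
```

Run:
```python
from h import *
def snap(n):
    i=r.camera_info("wrist");p,d=r.grab_frame("wrist");cv2.imwrite(f"pics/{n}.png",p);np.savez(f"pics/{n}.npz",d=d,**i)
r.move_to([0.43,-0.31,0.25],down(np.pi)); snap("pinv"); print(r.observe()['q'],r.observe()['time_s'])
r.move_to([0.46,0.03,0.25],down(np.pi)); snap("carv"); print(r.observe()['q'],r.observe()['time_s'])
```

```text
[-8.35848827e-01  2.15784607e-01  1.56479847e+00 -1.33594095e-04
  1.36110265e+00 -2.40546475e+00] 2.1
[-1.79520258e-01  8.92167672e-02  1.71678069e+00 -4.24930391e-04
  1.33538418e+00 -1.74881411e+00] 3.4417
```

View pics/pinv.png

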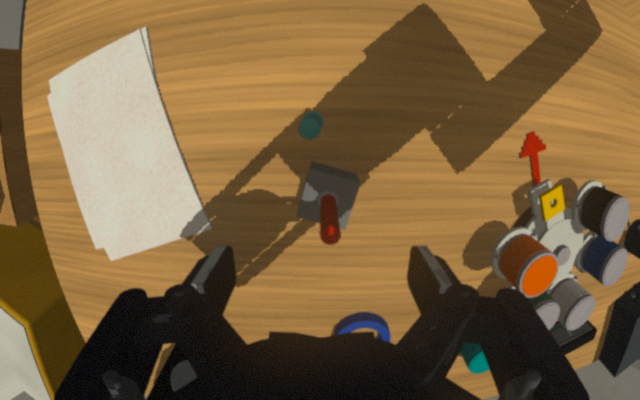

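View pics/carv.png

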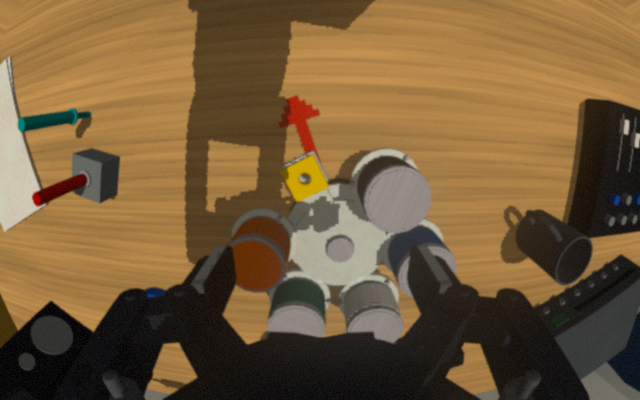

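The pinv view shows the red handle from about (328,200) to its top at (331,235), with the turquoise look-alike apart at (310,125). In carv the yellow ear's hole is at (306,179), the hub at (340,248) and the arrow tip near (293,97). I'll zoom in for exact pixels.

Run:
```python
import cv2
p=cv2.imread("pics/pinv.png")[150:260,280:380]; cv2.imwrite("pics/pv_z.png",cv2.resize(p,None,fx=5,fy=5,interpolation=2))
p=cv2.imread("pics/carv.png")[80:290,240:400]; cv2.imwrite("pics/cv_z.png",cv2.resize(p,None,fx=2.8,fy=2.8,interpolation=2))
from h import *
p=cv2.imread("pics/pinv.png");m,b=blobs(p,(0,130,60),(6,255,255),30)
for s,c,_ in b: print(s,c)
I=dict(np.load("pics/pinv.npz"))
for s,c,l in b:
  if 300<c[0]<350 and s[4]>100:
    for z in(.058,.098,.146): print(z,onz(I,c,z,True))
p=cv2.imread("pics/carv.png");m,b=blobs(p,(22,150,120),(32,255,255),30)
I=dict(np.load("pics/carv.npz"))
for s,c,_ in b: print(s,c,onz(I,c,.058,True))
m,b=blobs(p,(0,150,100),(6,255,255),30)
for s,c,_ in b: print(s,c,onz(I,c,.004,True))
```

```text
[520 133  25  51 467] [532.89721627 152.81156317]
[323 224  12  12  65] [330.36923077 229.89230769]
[ 285  155   44   47 1194] [305.139866   178.35259631] [0.46757531 0.01168712 0.058     ]
[287  96  32  58 803] [301.33125778 120.33374844] [0.40746729 0.00484983 0.004     ]
[ 33 193   8  13  76] [ 36.52631579 198.92105263] [ 0.5107475  -0.49743526  0.004     ]
```

View pics/pv_z.png

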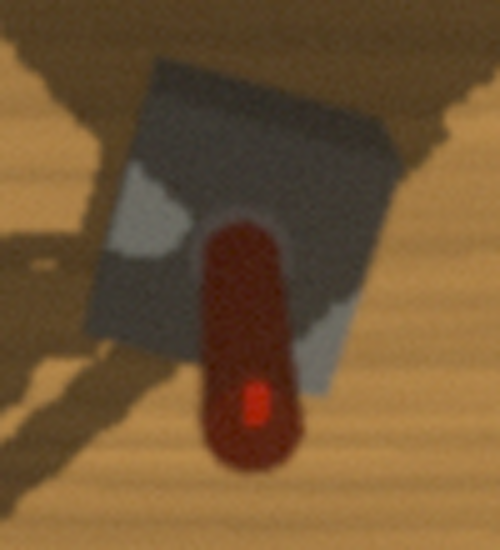

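View pics/cv_z.png

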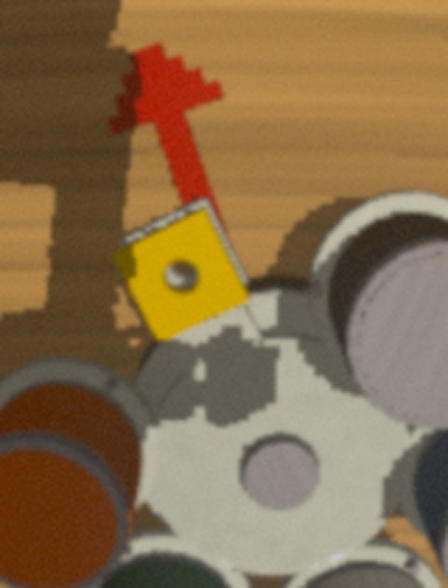

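Run:
```python
from h import *
I=dict(np.load("pics/pinv.npz")); d=I['d']
f=lambda x,y,o,s:(o[0]+(x+.5)/s-.5,o[1]+(y+.5)/s-.5)
t=f(252,424,(280,150),5);c=f(240,257,(280,150),5)
print("top",t,onz(I,t,.146,True),"collar",onz(I,c,.05,True), d[int(t[1]),int(t[0])])
# depth check: reconstruct
print(pose(I)[2])
I=dict(np.load("pics/carv.npz")); d=I['d']
g=lambda x,y:f(x,y,(240,80),2.8)
h=g(181,277);hole=onz(I,h,.058,True);print("hole",hole)
hu=g(281,475)
for z in(.058,.066,.075):print("hub",z,onz(I,hu,z,True), np.linalg.norm(onz(I,hu,z,True)[:2]-hole[:2]))
R,tt,cc=pose(I)
for px in (hu,h,(305,190),(345,230)):
    u,v=int(round(px[0])),int(round(px[1])); c0,dd=ray(I,px,True); dc=R@dd; print("depth3d",px,c0+dd*d[v,u]/dc[2])
p=cv2.imread("pics/carv.png");m,b=blobs(p,(22,150,120),(32,255,255),300)
cn=cv2.findContours(m,cv2.RETR_EXTERNAL,cv2.CHAIN_APPROX_NONE)[0];k=max(cn,key=cv2.contourArea)[:,0]
w=np.array([onz(I,q,.058,True)[:2] for q in k])*1000
rc=cv2.minAreaRect(w.astype(np.float32));print("ear",rc)
# arrow pts
m,b=blobs(p,(0,150,60),(6,255,255),300)
for s,cc2,l in b:
    ys,xs=np.nonzero(l); P=np.array([onz(I,(x,y),.004,True)[:2] for x,y in zip(xs,ys)]); 
    print("arrow tip cand",onz(I,g(155,45),.004,True),onz(I,g(222,92),.004,True),onz(I,g(110,130),.004,True))
    sh=P[ys>125]; print(cv2.fitLine((sh*1000).astype(np.float32),cv2.DIST_L2,0,.01,.01).ravel())
# lids
for nm,q in(("orange",(None)),):pass
S=p.copy()
```

```text
top (330.0, 234.4) [ 0.46398696 -0.30267686  0.146     ] collar [ 0.46545522 -0.30287541  0.05      ] 0.25908816
[ 0.35646088 -0.30991909  0.38549429]
hole [0.46785932 0.01078937 0.058     ]
hub 0.058 [0.55365292 0.05141293 0.058     ] 0.09492531909272983
hub 0.066 [0.54958126 0.05087854 0.066     ] 0.09102537058544855
hub 0.075 [0.54500064 0.05027736 0.075     ] 0.08666075037650184
depth3d (340.0357142857143, 249.32142857142858) [0.54780245 0.05064508 0.06949501]
depth3d (304.32142857142856, 178.60714285714286) [0.47411362 0.00934062 0.03268239]
depth3d (305, 190) [0.48032734 0.01143136 0.05958438]
depth3d (345, 230) [0.52836702 0.05651892 0.05874658]
ear ((467.6722717285156, 10.239618301391602), (40.54151153564453, 41.783897399902344), 27.44104766845703)
arrow tip cand [ 0.3769931 -0.0025988  0.004    ] [0.39797413 0.02644388 0.004     ] [ 0.41419984 -0.02290436  0.004     ]
[9.3228078e-01 3.6173540e-01 4.3000082e+02 1.0034953e+01]
arrow tip cand [ 0.3769931 -0.0025988  0.004    ] [0.39797413 0.02644388 0.004     ] [ 0.41419984 -0.02290436  0.004     ]
[ 2.2765864e-01 -9.7374099e-01  4.9344000e+02 -4.2502127e+02]
```

```bash
cat >> h.py <<'E'
PIN=np.array([.4645,-.3027]);HOLE=np.array([.4678,.0107]);AX=np.array([.5478,.0516])
def snap(n,cam="wrist"):
    i=r.camera_info(cam);p,d=r.grab_frame(cam);cv2.imwrite(f"pics/{n}.png",p);np.savez(f"pics/{n}.npz",d=d,**i)
E
python3 - <<'E'
from h import *
r.move_gripper(.055,50)
r.move_to([*PIN,.25],down(np.pi))
r.line_to([*PIN,.121],max_speed=.12,f_stop=8)
print(r.observe()['position'])
snap("g1")
r.move_gripper(0.0,50); o=r.observe();print(o['gripper_width'],o['position'],o['ft_force'],o['time_s'])
snap("g2");snap("g2s","scene")
E
```

```text
[ 0.46498326 -0.30304798  0.12179792]
0.016246696696745836 [ 0.46475884 -0.30295716  0.12155901] [1.09937098 0.94502085 3.60540336] 6.8083
```

View pics/g2.png

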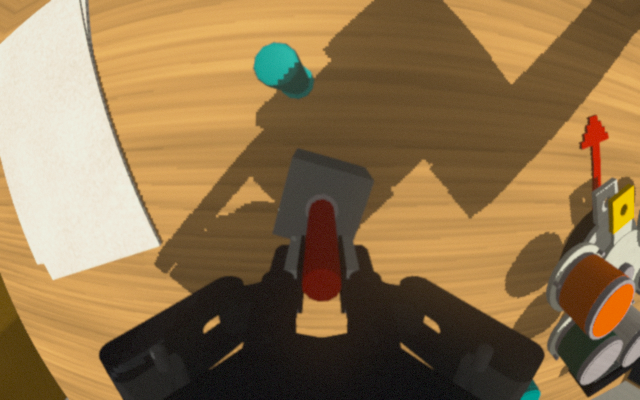

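Run:
```python
from h import *
r.line_to([*PIN,.255],max_speed=.15)
r.line_to([*HOLE,.255],max_speed=.25)
r.line_to([*HOLE,.19],max_speed=.15)
o=r.observe();print(o['gripper_width'],o['position'],o['ft_force'],o['time_s'])
snap("l1");snap("l1s","scene");snap("l1d","side")
p=cv2.imread("pics/l1.png")[120:330,220:420]; cv2.imwrite("pics/l1z.png",cv2.resize(p,None,fx=2.8,fy=2.8,interpolation=2))
a=cv2.imread("pics/l1s.png")[100:250,260:410];b=cv2.imread("pics/l1d.png")[120:270,290:440]
cv2.imwrite("pics/l1sd.png",cv2.resize(np.hstack([a,b]),(800,400),interpolation=2))
```

```text
0.0164820396348887 [0.46818676 0.01007727 0.19038667] [ 0.35118849  0.05554426 -0.82551359] 9.9333
```

View pics/l1z.png

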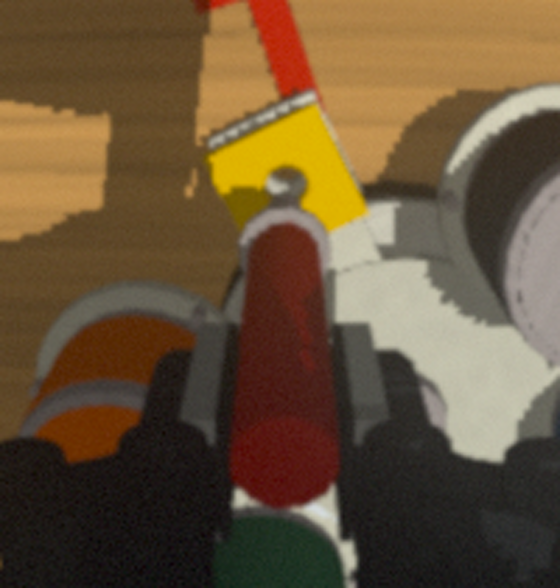

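View pics/l1sd.png

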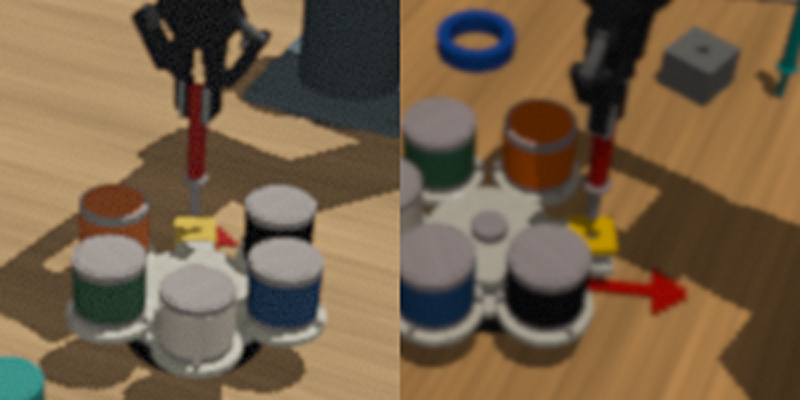

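The pin is held upright, with its foot just in front of the ear's hole (hole about (287,185) in the zoom). I'll compare the foot with the hole numerically.

Run:
```python
from h import *
I=dict(np.load("pics/l1.npz"))
p=cv2.imread("pics/l1.png")[165:235,290:360]; cv2.imwrite("pics/l1zz.png",cv2.resize(p,None,fx=8,fy=8,interpolation=2))
o=r.observe()['position']
for z in(.0755,.0805,.1155,.2155): print(z,(proj(I,[o[0],o[1],z],True)-[290,165]+.5)*8-.5)
print("hole",(proj(I,[*HOLE,.058],True)-[290,165]+.5)*8-.5)
```

```text
0.0755 [253.65533706 223.96874553]
0.0805 [253.64137694 237.66189313]
0.1155 [253.52654432 349.91624944]
0.2155 [252.87437426 974.94132414]
hole [257.14416487 171.77672528]
```

View pics/l1zz.png

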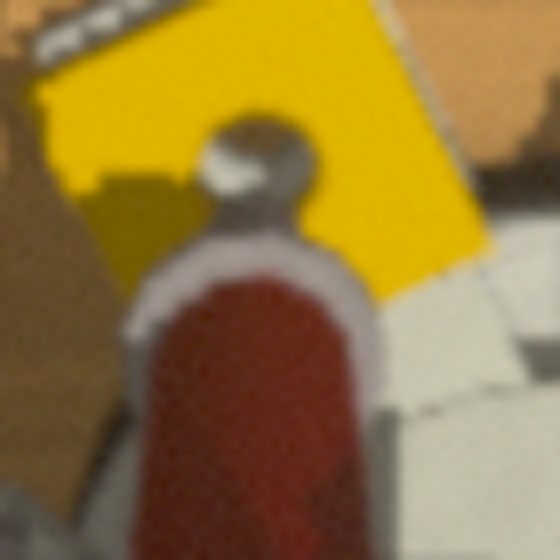

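Run:
```python
from h import *
r.line_to([.4667,.0110,.172],max_speed=.06)
o=r.observe();print(o['position'],o['ft_force'])
s=r.line_to([.4667,.0110,.1315],max_speed=.04,f_stop=8)
o=r.observe();print(s,o['gripper_width'],o['position'],o['ft_force'],o['moment'],o['time_s'])
snap("d1");snap("d1s","scene");snap("d1d","side")
p=cv2.imread("pics/d1.png")[80:330,200:460]; cv2.imwrite("pics/d1z.png",cv2.resize(p,None,fx=2.3,fy=2.3,interpolation=2))
a=cv2.imread("pics/d1s.png")[100:250,260:410];b=cv2.imread("pics/d1d.png")[120:270,290:440]
cv2.imwrite("pics/d1sd.png",cv2.resize(np.hstack([a,b]),(800,400),interpolation=2))
```

```text
[0.46631264 0.0111381  0.17149807] [ 0.07030251 -0.9709833  -0.91001915]
True 0.01661984976742537 [0.4665289  0.0108544  0.13348828] [-1.40331913  0.03222807  6.60692165] [-0.03945837  0.10409942  0.00940898] 11.4333
```

View pics/d1z.png

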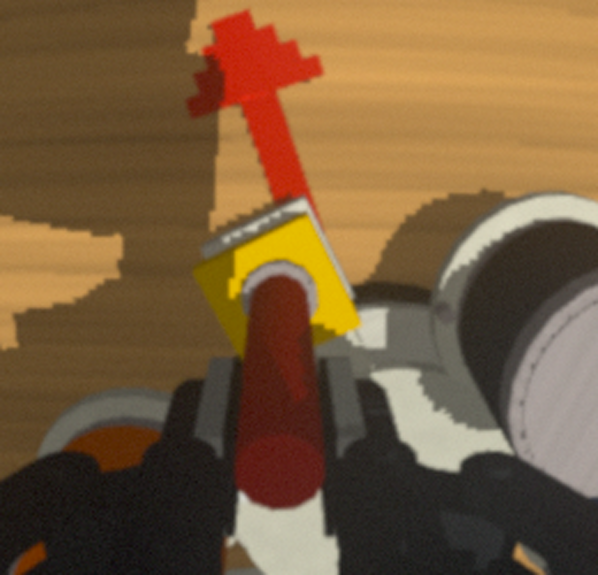

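View pics/d1sd.png

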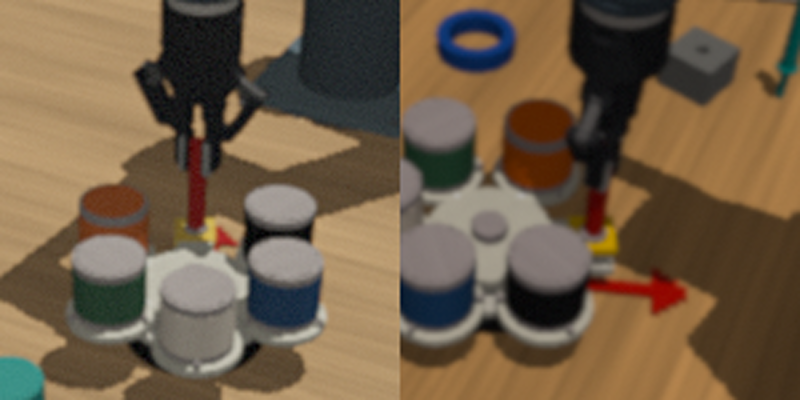

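Collar on the yellow ear, TCP z 0.1335 against a predicted 0.1336 for fully home, and the ear unmoved. Now the arc, first a small step to check forces.

```bash
cat >> h.py <<'E'
AX=np.array([.5470,.0516]); H0=np.array([.4665,.0108])
def at(a,z=.1332):
    c,s=np.cos(a),np.sin(a); v=H0-AX
    return [AX[0]+c*v[0]-s*v[1],AX[1]+s*v[0]+c*v[1],z],down(np.pi+a)
E
python3 - <<'E'
from h import *
r.pause(.4)
for a in np.radians([-4,-9,-14,-19,-24]):
    p,q=at(a); r.line_to(p,q,max_speed=.05); o=r.observe(); print(np.degrees(a).round(),(o['position']-p).round(4),o['ft_force'].round(1),o['gripper_width'].round(4),o['time_s'])
snap("t1")
E
```

```text
Traceback (most recent call last):
AttributeError: 'float' object has no attribute 'round'
```

Run:
```python
from h import *
for a in np.radians([-9,-14,-19,-24]):
    p,q=at(a); r.line_to(p,q,max_speed=.05); o=r.observe(); print(round(np.degrees(a)),(o['position']-p).round(4),o['ft_force'].round(1),o['gripper_width'],o['time_s'])
snap("t1")
```

```text
-9 [ 0.0005 -0.0001  0.0003] [ 0.1 -1.2  2.9] 0.01670719255339407 12.5583
-14 [ 0.0006 -0.0002  0.0003] [ 0.5 -0.4  5.1] 0.016723067775695554 12.8667
-19 [ 0.0006 -0.0003  0.0003] [1.  0.1 5.7] 0.01677212775593641 13.175
-24 [ 0.0006 -0.0003  0.0003] [ 1.9 -0.3  6. ] 0.016844684594345932 13.4833
```

View pics/t1.png

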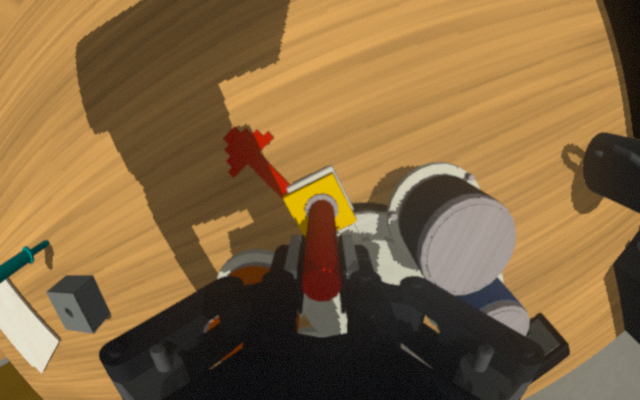

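The rack follows with low forces, the pin is still seated in the ear (320,205), and the fingers are clear of the cans. I'll continue the turn.

Run:
```python
from h import *
for a in np.radians([-29,-34,-39,-44,-49,-54,-59,-64,-68.5]):
    p,q=at(a); r.line_to(p,q,max_speed=.05); o=r.observe(); print(round(np.degrees(a)),(o['position']-p).round(4),o['ft_force'].round(1),o['gripper_width'],o['time_s'])
r.pause(.5)
snap("t2");snap("t2s","scene");snap("t2d","side")
a=cv2.imread("pics/t2s.png")[100:250,260:410];b=cv2.imread("pics/t2d.png")[120:270,260:410]
cv2.imwrite("pics/t2sd.png",cv2.resize(np.hstack([a,b]),(800,400),interpolation=2))
```

```text
-29 [ 0.0006 -0.0003  0.0003] [ 0.9 -0.3  4.9] 0.016618471515828792 13.8417
-34 [ 0.0006 -0.0004  0.0003] [ 2.1 -0.4  5.9] 0.0166159090733274 14.15
-39 [ 0.0006 -0.0004  0.0003] [ 1.9 -1.1  6.7] 0.016751376607863425 14.4583
-44 [ 0.0005 -0.0005  0.0003] [ 1.5 -1.4  5.7] 0.016418577180512307 14.7667
-49 [ 0.0004 -0.0005  0.0003] [ 1.5 -1.4  6.9] 0.01632501051174684 15.075
-54 [ 0.0004 -0.0006  0.0003] [ 1.4 -1.6  6.7] 0.016777034475689255 15.3833
-59 [ 0.0003 -0.0006  0.0003] [ 0.8 -1.1  7.7] 0.016710075652527624 15.6917
-64 [ 0.0002 -0.0006  0.0003] [ 0.5 -0.4  6.8] 0.016679383234397372 16.0
-68 [ 0.0002 -0.0006  0.0003] [ 1.2 -1.   7.7] 0.016458561024492176 16.2917
```

View pics/t2.png

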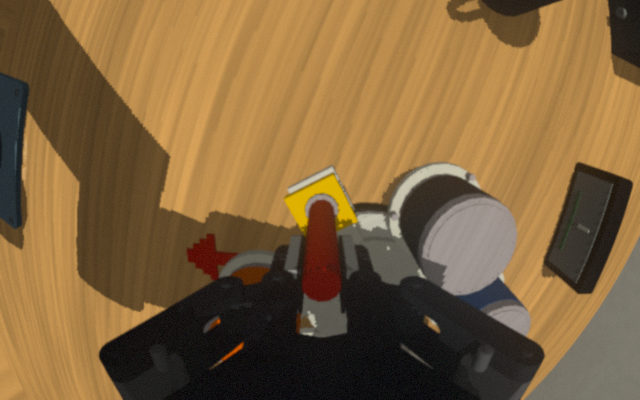

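View pics/t2sd.png

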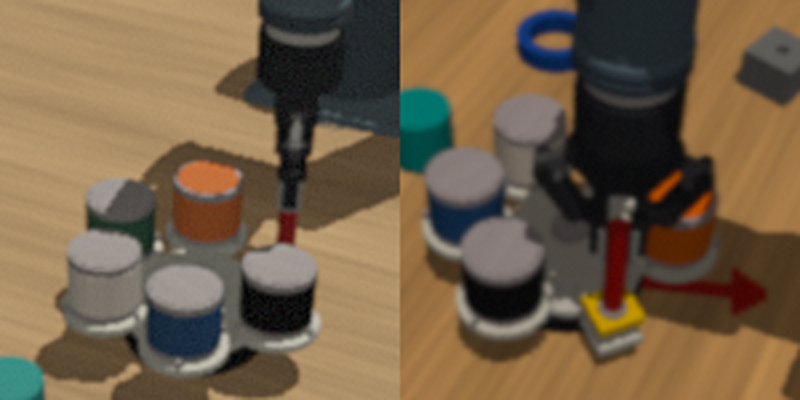

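The pin is seated with its collar on the ear in all views, and the orange can sits over the arrow. I'll check this numerically.

Run:
```python
from h import *
def ang(p): return np.degrees(np.arctan2(p[1]-AX[1],p[0]-AX[0]))%360
for n in("l1","t1","t2"):
    I=dict(np.load(f"pics/{n}.npz"));p=cv2.imread(f"pics/{n}.png");m,b=blobs(p,(22,150,100),(32,255,255),200)
    cn=cv2.findContours(m,cv2.RETR_EXTERNAL,cv2.CHAIN_APPROX_NONE)[0];k=max(cn,key=cv2.contourArea)[:,0]
    w=np.array([onz(I,q,.058,True)[:2] for q in k])*1000
    print(n,"ear",cv2.minAreaRect(w.astype(np.float32)))
S=r.camera_info("scene");fr=AX+.09*np.array([np.cos(np.radians(198.8)),np.sin(np.radians(198.8))])
for n in("scene0","t2s"):
    p=cv2.imread(f"pics/{n}.png");hsv=cv2.cvtColor(p,cv2.COLOR_BGR2HSV)
    m=cv2.inRange(hsv,np.array((5,150,195)),np.array((16,255,255)));l,st,c=cv2.connectedComponentsWithStats(m)[1:]
    k=1+np.argmax(st[1:,4]);P=onz(S,c[k],.118);print(n,st[k],c[k],P,ang(P))
    for z in (0.118,): print("front px",proj(S,[*fr,z]))
# arrow in t2/t1 (wrist)
for n,tip in(("carv",None),("t2",None)):
    I=dict(np.load(f"pics/{n}.npz"));p=cv2.imread(f"pics/{n}.png");m,b=blobs(p,(0,150,50),(6,255,255),100)
    for s,c,l in b:
        P=onz(I,c,.004,True)
        ys,xs=np.nonzero(l);Q=np.array([onz(I,(x,y),.004,True)[:2] for x,y in zip(xs,ys)]);d=np.linalg.norm(Q-AX,axis=1)
        far=Q[d>.17]; hd=Q[(d>.135)&(d<.2)]
        if len(far) and d.min()<.15: print(n,P,ang(P),d.max(),ang(far.mean(0)),ang(hd.mean(0)))
```

```text
l1 ear ((467.1943664550781, 10.414932250976562), (40.84209060668945, 41.31283187866211), 26.947546005249023)
t1 ear ((458.2834167480469, 45.61677169799805), (41.162384033203125, 41.75770950317383), 2.7586452960968018)
t2 ear ((480.1591491699219, 109.69721984863281), (41.29835510253906, 41.05977249145508), 48.57118225097656)
scene0 [292 170  21  10 105] [302.21904762 174.45714286] [ 0.54385045 -0.03961097  0.118     ] 268.02233955251216
front px [339.0358633 165.4624152]
t2s [328 161  21  10 148] [337.54054054 166.0472973 ] [0.46619824 0.02046239 0.118     ] 201.0745723866681
front px [339.0358633 165.4624152]
carv [0.40709148 0.00428409 0.004     ] 198.68511434375026 0.178157666716238 199.04388323451818 198.47203951690963
t2 [0.40024102 0.00090946 0.004     ] 199.0549067634869 0.17875567380116164 199.2042916469271 199.18320261107806
```

Run:
```python
from h import *
o=r.observe();print(o['position'],o['gripper_width'],o['ft_force'],o['time_s'],abs(o['joint_velocities']).max())
r.job_done()
```

```text
[0.47960691 0.11084058 0.13347199] 0.017114383909447646 [ 1.39650371 -0.64743088  6.24811227] 16.9417 0.0009487608624093005
the job is handed in; nothing more can be done
```

The job is handed in at 16.9 s of the 54 s allowed. The red pin is home through both ears, and the gripper is holding the carousel with the orange can at the front. `job_done()` gives no verdict, so what follows comes from my own checks.

I lifted the pin from its block and lowered it until its collar rested on the yellow ear. The TCP stopped at z = 0.1335 m, against a predicted 0.1336 m for fully home. I then turned the carousel about -68.5° along the arc, turning the gripper with it, with forces under 8 N.

**Last checks:**
- **Orange can:** it stands at about 198.6° by the ear's direction and 201° by its lid in the scene camera, with the arrow at about 199°. The two readings disagree by about 2.5°, so the can is off by at most 3–4 mm, against a limit of 18 mm.
- **Grip and stillness:** the fingers were closed on the pin at 17 mm, set to 50 N, and the arm was still.
- **Surroundings:** the pictures show all five cans standing. I did not measure whether the mug, clock or tape had moved. The arm's path stayed clear of them, and the parts of them in view looked undisturbed.

One script stopped on a print error after the first 4° of the turn, and I carried on from there with no effect on the scene.

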